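# Clamp a padded rail in the bench screw press

## Task

The wooden rail with the short pad glued on one end has to go into the bench screw press. Wind the handwheel up until the plate is clear, lay the rail flat on the press bed, pad end first and pad upward, pushed square against the wooden stop and midway between the columns, then wind the plate down until it clamps the pad firmly. Leave the other things where they are.

Things in the scene. Friction and masses are not known exactly. Their poses are not given: they have to be found in the camera images.
- press: bench screw press of grey castings, bolted down: it does not move. Origin on the bench under the screw axis, x from the open front (mouth) to the back, z up. Bed: plywood-faced tongue, top at z 25 mm, x -130 to +75 mm, 90 mm wide; cross foot 190 mm wide (y), x -30 to +40 mm, 18 mm high. Two steel columns of 22 mm diameter (collars and plate eyes 35 mm) at y -75 and +75 mm.
- yoke_top (a point): middle of the top of the press's yoke on the screw axis: (0, 0, +142) mm in the press frame, same axes. The yoke is a bar 30 mm thick (z 112 to 142 mm), x -17 to +17 mm, y -93 to +93 mm, with a round boss of 26 mm radius at its middle; on it the brass nut, up to z 150 mm, and column nuts up to z 155 mm.
- handwheel (a joint): angle of handwheel and screw, rad, 0 to 17.4; grows counter-clockwise seen from above, which raises wheel, screw and plate together by 20 mm a turn (3.18 a rad). Stays where left; starts at 0.6 to 6.0. Turning takes 0.1 to 0.2 N m (4 to 7 N at 30 mm from the axis) until it clamps; a 12 N push then clamps firmly. At 0 the plate is 3 mm above the bed and the spokes are 183 mm above the bench.
- wheel_hub (a point): middle of the handwheel on the screw axis, in the plane of rim and spokes; rises and turns with it. Rim: round bar 11 mm thick, 120 mm over all, 98 mm clear inside; hub 29 mm diameter, 12 mm below to 20 mm above the plane; three spokes 9.6 mm thick, at 0, 120 and 240 degrees from this point's x axis. Open below down to the brass nut (33 mm below the plane at angle 0).
- plate: steel plate of the press, 68 mm (x) by 100 mm (y) by 14 mm, guided on the columns; origin in the middle of its lower face, on the screw axis, axes as the press. It hangs under the screw with 3 mm of play: once it rests on the work (its weight is 4 N) the wheel goes on turning 0.94 rad before the screw bears down; then the resistance rises steeply.
- stop_face (a point): middle of the foot of the front face of the wooden stop across the bed: (+36, 0, +25) mm in the press frame, same axes. The stop is 84 mm wide, 18 mm thick and 24 mm high.
- rail: the work, one rigid piece of 0.2 to 0.4 kg: pale pine rail 180 mm long (x), 60 wide (y), 20 thick, with a dark walnut pad 64 x 60 x 20 mm glued on top at its +x end, flush with end and sides (40 mm thick there). Origin in the middle of the underside. Lies flat on the bench, pad up and roughly away from the robot (yaw up to 0.7 rad), left or right of the press.
- pad_end (a point): middle of the lower edge of the rail's pad end: (+90, 0, 0) mm in the rail's frame, same axes. Home when it meets the foot of the stop.
- block_plane: bystander: small block plane, 50 x 168 x 50 mm, long along its y, origin under its middle; lies in the other of the two places where the rail can lie
- glue_brush: bystander: flat brush, 45 x 226 x 16 mm, long along its y, beside the press bed on its left (+y)
- sanding_block: bystander: cork sanding block, 67 x 118 x 32 mm, long along its y, beside the press bed on its right (-y)
- glue_bottle: bystander: standing glue bottle, 67 mm diameter, 202 mm tall, behind the press on its left (+y)
- masking_tape: bystander: roll of tape, 104 mm diameter, 24 mm high, right of the press
- carpenter_pencil: bystander: flat pencil 172 mm long (y), 8 mm high, right of the press's columns

How it is judged:
By the outcome, as a careful person would: the job done as asked, in the order asked, and still so for the second after the job is handed in, with the robot touching nothing.
It also fails if it takes over 72 s, if anything falls off the work surface, if the arm or the gripper's body presses on something with over 40 N, if the wrist force passes 120 N, or if a joint passes its speed limit or range.

## Robot

A 7-joint arm with a two-finger parallel gripper is mounted at the origin on a cart in front of the work surface, level with it; the furniture and walls round the work are solid. World frame = base frame: x ahead of the robot, y to its left, z up, the work surface at z = 0. Lengths are in m, angles in rad, forces in N, time in s.
With the tool pointing down it reaches from about 0.4 to 0.85 m from the base axis. Payload 10.4 kg.
Tool frame: the origin (TCP) lies on the centre line of the jaws, within the pads' length; the fingertips stand 22 mm ahead of it and the grasp point (between the pads) lies 3 mm ahead of it; z points along the fingers, y is the line along which they close (so a half turn about z gives the same grasp; the last joint's range is limited). The gripper opens to 87 mm and grips with 3 to 60 N. Pads are 19 mm wide; open, the fingers measure 117 mm over their backs; the gripper's body (75 mm by 190 mm) begins 51 mm behind the grasp point.
Start: joints at [1.266, 0.332, -0.065, 1.46, 0.022, 1.35, -0.088], TCP at [0.174, -0.6, 0.245] pointing down, gripper open.
Joint ranges: [-2.6, 2.6], [-0.5, 2.12], [-1.47, 1.34], [0.16, 2.42], [-1.27, 4.41], [0.06, 2.06], [-2.6, 2.6]. Speed limits (rad/s): [2.22, 2.22, 2.79, 2.79, 3.14, 3.14, 3.14].

## Interface

Orientations are given as a unit quaternion [x, y, z, w].
In Python, from bench import r gives the robot as it stands.
- The arm moves only by the tool jog_arm, called after "Emit:" by a JSON object that holds its "method" and its "body". Schema: {"type":"object","properties":{"plan":{"type":"array","items":{"type":"array","items":{"type":"number"},"minItems":5,"maxItems":5},"minItems":1,"maxItems":12},"force":{"type":"number"},"only":{"type":"string"},"quiet":{"type":"boolean"},"lines":{"type":"string"}},"required":["plan"],"additionalProperties":false}. plan is a list of rows, 1 to 12 of them, each of 5 numbers: dx, dy, dz in m, then a turn about the tool's z in rad, then the finger opening in m; each row is the pose to reach, as a shift and turn from the pose commanded when the call began, along the tool's axes at that moment; what a row does not reach only later rows make up. A row lasts 1/10 s, in which the tool goes at most 0.05 m and 0.15 rad, less where a joint would pass 70% of its speed; a pose out of reach is approached as far as the arm can. The fingers move at their own pace and stop on an object; force is the grip in N (left out, the last holds). Time passes only in rows, so rows that do not move let the fingers close. The tool returns the time, the measured TCP pose, the force, the opening and the grip force at its end. only (a regular expression) keeps the lines of the reply that match it, lines (a string "A,B") keeps lines A to B, and quiet returns only ok. Input that does not fit is refused with a message, and nothing moves.
- r.read_state(): the state, without advancing time (a new reading comes with each control period).
- r.camera(name): name is "side" or "top"; returns a dict with "img" (420x560x3 uint8, red, green, blue), "fx", "fy", "cx", "cy" (pixels), "pose" (4x4, takes a point from camera to world coordinates). Camera axes: x right, y down, z forward; pixel columns grow to the right and rows downward; lengths in m; the calibration is good to about 2 mm. A picture is of the moment at which its call begins. There is no depth.
- r.close_job(): hands the job in; it is judged then, once.
The state is a dict: "time": time; "joint_positions": joint angles; "joint_vel": joint speeds; "joint_torque": joint torques, N m; "ee_pos": TCP position; "eef_rot": TCP orientation; "ft_force": force on the tool from outside, world axes, zero at the start; "torque": the same for the moment, N m; "width": finger opening in m; "grip_force": force on a finger pad.
Only numpy, scipy, OpenCV 4.12 (cv2) and the standard library are available. Lean on these libraries where they do the work, as an engineer would, in place of code of your own. Each camera call takes 0.05 s, during which the arm holds its last target. There are 200 camera calls.

## Working session

There is one attempt and no reset: what is moved stays moved. The work goes in short steps, Python scripts to look and compute and a tool call to move; the robot and the scene stay as the last step left them, time stands still between calls to the robot, and variables do not carry over. Pictures are saved under pics/ and viewed, at most 10 in all, crops included, and the job is handed in when it is done.

```bash
ls; mkdir -p pics
```

Run:
```python
from bench import r
import cv2,numpy as np
for n in("top","side"):
    c=r.camera(n); cv2.imwrite(f"pics/{n}0.png",c["img"][:,:,::-1]); print(n,c["fx"],c["fy"],c["cx"],c["cy"],np.round(c["pose"],4).tolist())
print(r.read_state())
```

```text
bench.py
pics
top 527.1539912375462 527.1539912375462 280.18521079852894 209.84247692033443 [[-0.0242, -0.9969, 0.0755, 0.464], [-0.9997, 0.0236, -0.0079, 0.0334], [0.0061, -0.0756, -0.9971, 1.5923], [0.0, 0.0, 0.0, 1.0]]
side 474.30923974904175 474.30923974904175 284.0780002539953 210.58113974245435 [[0.9585, -0.1865, 0.2157, 0.2938], [-0.2848, -0.6632, 0.6921, -0.8991], [0.014, -0.7248, -0.6888, 1.0495], [0.0, 0.0, 0.0, 1.0]]
{'time': 0.1, 'joint_positions': array([ 1.2663919 ,  0.33281542, -0.0647293 ,  1.46081656,  0.02163079,
        1.3498764 , -0.08848837]), 'joint_vel': array([-0.00092853, -0.0026341 , -0.00057859, -0.00253626, -0.00023844,
        0.00188639, -0.00040629]), 'joint_torque': array([ 3.30667390e-03, -6.24546647e+01,  2.61517492e-02, -3.90720606e+01,
       -6.13851473e-02,  3.65926197e-02,  6.46424337e-05]), 'ee_pos': array([ 0.17373084, -0.60006289,  0.24384881]), 'eef_rot': array([ 9.90084985e-01,  1.40468328e-01, -1.21508901e-04, -5.97257660e-04]), 'ft_force': array([ 0.12931098, -0.52028563, -0.21624999]), 'torque': array([ 0.029318  , -0.04630424, -0.01452796]), 'grip_force': 0.0, 'width': 0.0871657575223033}
```

View pics/top0.png

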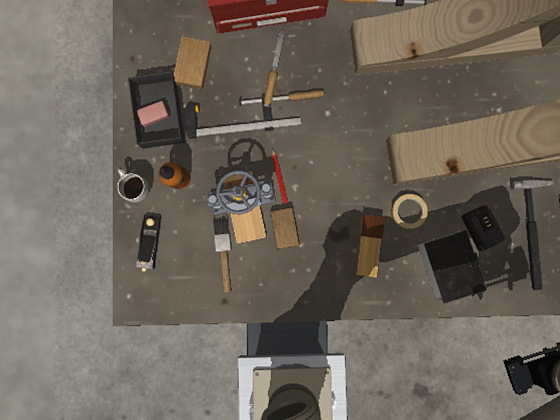

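View pics/side0.png

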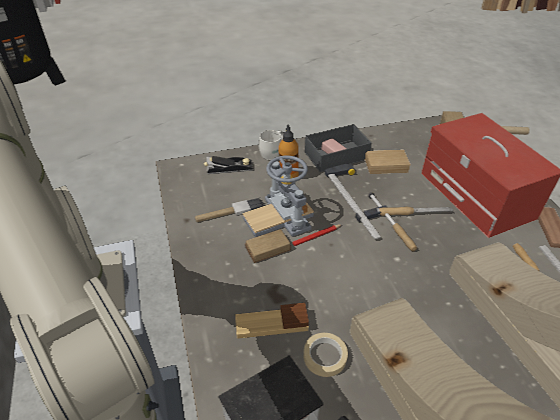

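The top view shows the press at about (240,195) with its bed front near (250,240), and the rail at about (370,243) with the pad at the top. The side view shows the rail at (272,320) and the wheel at (287,170). I'll enlarge both next.

Run:
```python
import cv2,numpy as np
t=cv2.imread("pics/top0.png");s=cv2.imread("pics/side0.png")
f=lambda im,x,y:cv2.resize(im[y:y+100,x:x+133],(399*1,300),interpolation=cv2.INTER_CUBIC)
g=lambda im,x,y:np.clip(f(im,x,y)*1.0,0,255)
a=np.vstack([np.hstack([f(t,190,150),f(s,225,145)]),np.hstack([np.clip(f(t,320,195)*1.6,0,255).astype(np.uint8),f(s,220,280)])])
cv2.imwrite("pics/crop0.png",a)
```

```text
(no output)
```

View pics/crop0.png

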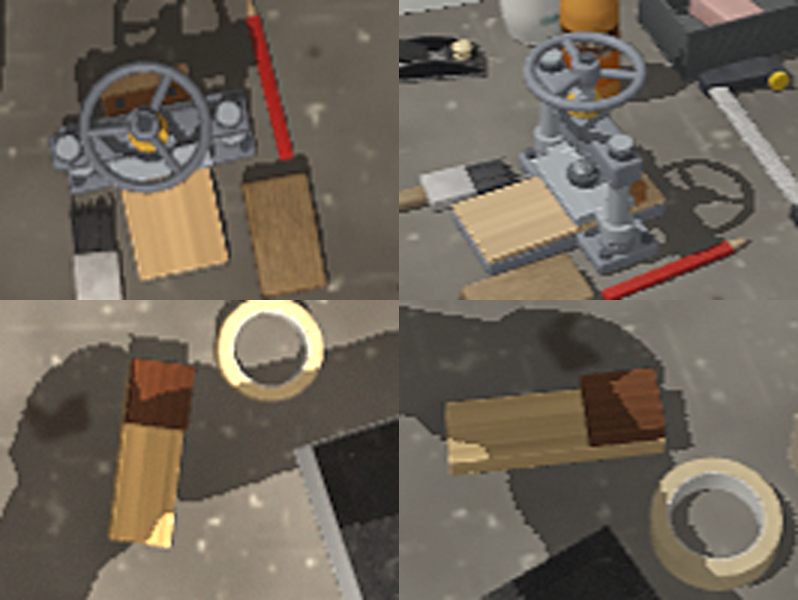

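Crop positions, in 3x pixels: 
- **Top, press:** bed front corners (139,279) and (229,262), column nuts (67,149) and (230,114), rim centre (146,126). 
- **Side, press:** bed corners (56,208) and (95,260), rim centre (186,72). 
- **Rail:** tail corners at (110,541) and (172,548), pad end at (134,361) and (195,366).

Create h.py:
```python
import numpy as np,cv2
CAL={}
def ray(c,u,v):
    P=np.array(c["pose"]);d=P[:3,:3]@[(u-c["cx"])/c["fx"],(v-c["cy"])/c["fy"],1];return P[:3,3],d/np.linalg.norm(d)
def onz(c,u,v,z):
    o,d=ray(c,u,v);return o+d*(z-o[2])/d[2]
def tri(a,pa,b,pb):
    A=np.zeros((3,3));y=np.zeros(3);rs=[ray(a,*pa),ray(b,*pb)]
    for o,d in rs:
        M=np.eye(3)-np.outer(d,d);A+=M;y+=M@o
    X=np.linalg.solve(A,y);return X,max(np.linalg.norm((np.eye(3)-np.outer(d,d))@(X-o)) for o,d in rs)
def proj(c,X):
    P=np.linalg.inv(np.array(c["pose"]));q=P[:3,:3]@X+P[:3,3];return np.array([c["fx"]*q[0]/q[2]+c["cx"],c["fy"]*q[1]/q[2]+c["cy"]])
```

Run:
```python
from h import *
from bench import r
np.set_printoptions(precision=4,suppress=True)
t=r.camera("top");s=r.camera("side")
f=lambda ox,oy,x,y:(ox+(x+.5)/3-.5,oy+(y+.5)/3-.5)
T=lambda x,y:f(190,150,x,y);S=lambda x,y:f(225,145,x,y)
T2=lambda x,y:f(320,195,x,y-300);S2=lambda x,y:f(220,280,x-399,y-300)
print("hub",tri(t,T(146,126),s,S(186,72)))
nl=onz(t,*T(67,149),.155);nr=onz(t,*T(230,114),.155)
print("nuts",nl,nr,(nl+nr)/2,np.linalg.norm(nl-nr),"yaw",np.arctan2(*(nl-nr)[[1,0]])-np.pi/2)
nr2=tri(t,T(230,114),s,S(222,147));nl2=tri(t,T(67,149),s,S(152,57));print(nr2,nl2)
for a,b in(((139,279),(56,208)),((229,262),(95,260))):
    print("bed",onz(t,*T(*a),.025),onz(s,*S(*b),.025))
print("rail tail",onz(t,*T2(110,541),.02),onz(t,*T2(172,548),.0),"side",onz(s,*S2(446,403),.02),onz(s,*S2(450,463),.02))
print("pad end",onz(t,*T2(134,361),.04),onz(t,*T2(195,366),.04),"side",onz(s,*S2(655,369),.04),onz(s,*S2(665,436),.04))
print("pad front",onz(t,*T2(126,423),.04),onz(t,*T2(187,430),.04),"side",onz(s,*S2(582,375),.04),onz(s,*S2(588,445),.04))
# rim-plane spokes: brightness around r=30 of rim plane
X,_=tri(t,T(146,126),s,S(186,72))
for rr in (.027,.034,.04):
    print([ (a,tuple(int(k) for k in t["img"][tuple(np.round(proj(t,X+[rr*np.cos(np.radians(a)),rr*np.sin(np.radians(a)),0])).astype(int)[::-1])])) for a in range(0,360,10)] if rr==.034 else "")
```

```text
hub (array([0.6213, 0.1331, 0.1888]), np.float64(0.0003322866753554861))
nuts [0.6061 0.2078 0.155 ] [0.6347 0.0585 0.155 ] [0.6204 0.1332 0.155 ] 0.15204105011342264 yaw 0.18938992812606292
(array([0.635 , 0.0586, 0.1521]), np.float64(1.5358692605445477e-05)) (array([0.607 , 0.2078, 0.154 ]), np.float64(0.0008784277343637238))
bed [0.4881 0.1544 0.025 ] [0.4884 0.1498 0.025 ]
bed [0.5028 0.065  0.025 ] [0.509  0.0664 0.025 ]
rail tail [ 0.3839 -0.2002  0.02  ] [ 0.3744 -0.265   0.    ] side [ 0.3868 -0.1991  0.02  ] [ 0.3775 -0.2571  0.02  ]
pad end [ 0.5603 -0.227   0.04  ] [ 0.554 -0.287  0.04 ] side [ 0.564  -0.2283  0.04  ] [ 0.5509 -0.2936  0.04  ]
pad front [ 0.4996 -0.217   0.04  ] [ 0.4913 -0.2766  0.04  ] side [ 0.5022 -0.217   0.04  ] [ 0.4877 -0.2843  0.04  ]

[(0, (96, 72, 47)), (10, (95, 75, 51)), (20, (91, 65, 43)), (30, (70, 45, 27)), (40, (63, 42, 28)), (50, (55, 42, 34)), (60, (76, 47, 28)), (70, (67, 41, 21)), (80, (69, 70, 73)), (90, (81, 81, 84)), (100, (124, 125, 132)), (110, (60, 60, 61)), (120, (63, 62, 64)), (130, (60, 61, 63)), (140, (83, 84, 87)), (150, (158, 162, 164)), (160, (168, 170, 173)), (170, (167, 171, 174)), (180, (142, 146, 149)), (190, (146, 150, 152)), (200, (158, 162, 164)), (210, (109, 109, 113)), (220, (102, 104, 106)), (230, (167, 170, 172)), (240, (33, 32, 31)), (250, (61, 60, 62)), (260, (84, 85, 88)), (270, (114, 116, 122)), (280, (112, 112, 118)), (290, (106, 108, 113)), (300, (78, 80, 83)), (310, (60, 35, 17)), (320, (71, 45, 28)), (330, (95, 94, 96)), (340, (89, 91, 98)), (350, (84, 58, 36))]
```

Add to h.py:
```python
from scipy.spatial.transform import Rotation as Ro
np.set_printoptions(precision=4,suppress=True)
AX=np.array([.6208,.1331]);YAW=.187
def goal(r,p,yaw=None):
    s=r.read_state();R=Ro.from_quat(s["eef_rot"]).as_matrix();y=np.arctan2(R[1,0],R[0,0])
    print("t",round(s["time"],2),"pos",s["ee_pos"],"yaw",round(y,3),"tiltz",R[:,2],"F",s["ft_force"])
    return R.T@(np.array(p)-s["ee_pos"]), None if yaw is None else round(y-yaw,3)
def wheelpos(phi,z,rr=.031,off=.051):  # TCP for inner finger at world angle phi (deg)
    a=np.radians(phi);return np.array([AX[0]+rr*np.cos(a)+off*np.sin(YAW),AX[1]+rr*np.sin(a)-off*np.cos(YAW),z])
```

```bash
python3 -c "
from h import *;from bench import r
print(goal(r,wheelpos(278,.28),YAW))"
```

```text
t 0.2 pos [ 0.1738 -0.6002  0.2441] yaw 0.282 tiltz [-0.0003  0.0008 -1.    ] F [ 0.0523 -0.2009 -0.6182]
(array([ 0.6241, -0.4986, -0.0356]), np.float64(0.095))
```

Emit:
{"method": "jog_arm", "body": {"plan": [[0.035,-0.028,-0.036,0.03,0.087],[0.073,-0.058,-0.036,0.06,0.087],[0.111,-0.088,-0.036,0.095,0.087],[0.148,-0.118,-0.036,0.095,0.087],[0.186,-0.148,-0.036,0.095,0.087],[0.223,-0.178,-0.036,0.095,0.087],[0.26,-0.208,-0.036,0.095,0.087],[0.298,-0.238,-0.036,0.095,0.087],[0.335,-0.268,-0.036,0.095,0.087],[0.373,-0.298,-0.036,0.095,0.087],[0.41,-0.328,-0.036,0.095,0.087],[0.448,-0.358,-0.036,0.095,0.087]]}}

```text
time: 1.4
ee_pos: [0.5053, -0.1303, 0.2807]
eef_rot: [0.996, 0.093, 0.0, 0.0]
ft_force: [1.4, -0.5, 0.5]
width: 0.087
grip_force: 0.0
```

```bash
python3 -c "
from h import *;from bench import r
print(goal(r,wheelpos(278,.28),YAW))"
```

```text
t 1.4 pos [ 0.5053 -0.1303  0.2807] yaw 0.186 tiltz [ 0.0004 -0.0005 -1.    ] F [ 1.4095 -0.5254  0.4689]
(array([ 0.1609, -0.1554,  0.0007]), np.float64(-0.001))
```

Emit:
{"method": "jog_arm", "body": {"plan": [[0.036,-0.034,0,0,0.087],[0.071,-0.069,0,0,0.087],[0.107,-0.104,0,0,0.087],[0.141,-0.136,0,0,0.087],[0.161,-0.155,0,0,0.087],[0.161,-0.155,0,0,0.087],[0.161,-0.155,0.02,0,0.087],[0.161,-0.155,0.04,0,0.087]]}}

```text
time: 2.2
ee_pos: [0.6341, 0.0498, 0.2402]
eef_rot: [0.996, 0.093, 0.0, 0.0]
ft_force: [-0.6, -0.6, 0.1]
width: 0.087
grip_force: 0.0
```

Run:
```python
from h import *;from bench import r
print(goal(r,wheelpos(278,.199),YAW))
ims=[]
t=r.camera("top");s=r.camera("side")
f=lambda im,x,y:cv2.resize(im[y:y+100,x:x+133,::-1],(399,300),interpolation=cv2.INTER_CUBIC)
cv2.imwrite("pics/crop1.png",np.hstack([f(t["img"],190,130),f(s["img"],225,110)]))
```

```text
t 2.2 pos [0.6341 0.0498 0.2402] yaw 0.186 tiltz [ 0.0007 -0.0003 -1.    ] F [-0.5791 -0.556   0.0854]
(array([ 0.0009, -0.0023,  0.0412]), np.float64(-0.001))
```

View pics/crop1.png

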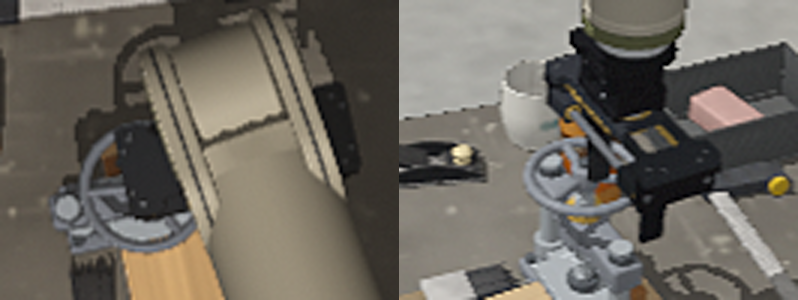

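The side view shows the inner finger over the wheel's gap and the outer finger outside the rim at (650,220). I'll lower it and start winding.

Emit:
{"method": "jog_arm", "body": {"plan": [[0.001,-0.002,0.02,0,0.087],[0.001,-0.002,0.041,0,0.087],[0.001,-0.002,0.041,0,0.087],[0.013,-0.004,0.041,0,0.087],[0.0244,-0.011,0.04,0,0.087],[0.0316,-0.0224,0.039,0,0.087],[0.0334,-0.0357,0.0375,0,0.087],[0.0293,-0.0485,0.036,0,0.087],[0.0203,-0.0584,0.035,0,0.087],[0.0079,-0.0635,0.0335,0,0.087],[-0.0055,-0.0629,0.032,0,0.087],[-0.0174,-0.0567,0.0305,0,0.087]]}}

```text
time: 3.5
ee_pos: [0.6083, 0.1038, 0.2128]
eef_rot: [0.996, 0.093, 0.004, -0.001]
ft_force: [7.9, 4.3, -2.1]
width: 0.0869
grip_force: 3.9
```

Run:
```python
from h import *;from bench import r
g=goal(r,wheelpos(140.7,.2095),YAW);print(g)
```

```text
t 3.5 pos [0.6083 0.1038 0.2128] yaw 0.186 tiltz [ 0.0071  0.0021 -1.    ] F [ 7.9397  4.3033 -2.1415]
(array([-0.0022,  0.0008,  0.0033]), np.float64(-0.001))
```

Emit:
{"method": "jog_arm", "body": {"plan": [[-0.0092,0.0131,-0.0017,0,0.087],[-0.0106,0.0291,-0.0033,0,0.087],[-0.0038,0.0436,-0.005,0,0.087],[0.0093,0.0528,-0.0067,0,0.087],[0.0253,0.0542,-0.0083,0,0.087],[0.0398,0.0474,-0.01,0,0.087],[0.049,0.0343,-0.0117,0,0.087],[0.0504,0.0183,-0.0133,0,0.087],[0.0436,0.0038,-0.015,0,0.087],[0.0305,-0.0054,-0.0167,0,0.087],[0.0145,-0.0068,-0.0183,0,0.087],[0,0,-0.02,0,0.087]]}}

```text
time: 4.7
ee_pos: [0.6087, 0.1034, 0.2327]
eef_rot: [0.996, 0.093, 0.004, -0.001]
ft_force: [8.5, 5.6, 1.4]
width: 0.0869
grip_force: 3.7
```

Emit:
{"method": "jog_arm", "body": {"plan": [[-0.0092,0.0131,-0.0017,0,0.087],[-0.0106,0.0291,-0.0033,0,0.087],[-0.0038,0.0436,-0.005,0,0.087],[0.0093,0.0528,-0.0067,0,0.087],[0.0253,0.0542,-0.0083,0,0.087],[0.0253,0.0542,-0.0083,0,0.087]]}}

```text
time: 5.3
ee_pos: [0.6416, 0.0551, 0.2395]
eef_rot: [0.996, 0.094, -0.0, -0.0]
ft_force: [-1.7, -1.0, 0.6]
width: 0.087
grip_force: 1.0
```

Run:
```python
from h import *;from bench import r
g=goal(r,wheelpos(290.7,.2095),YAW);print(g)
t=r.camera("top");s=r.camera("side")
f=lambda im,x,y:cv2.resize(im[y:y+100,x:x+133,::-1],(399,300),interpolation=cv2.INTER_CUBIC)
cv2.imwrite("pics/crop2.png",np.hstack([f(t["img"],190,130),f(s["img"],225,110)]))
```

```text
t 5.3 pos [0.6416 0.0551 0.2395] yaw 0.188 tiltz [-0.0002  0.0008 -1.    ] F [-1.6801 -0.998   0.5581]
(array([-0.0006,  0.001 ,  0.03  ]), np.float64(0.001))
```

View pics/crop2.png

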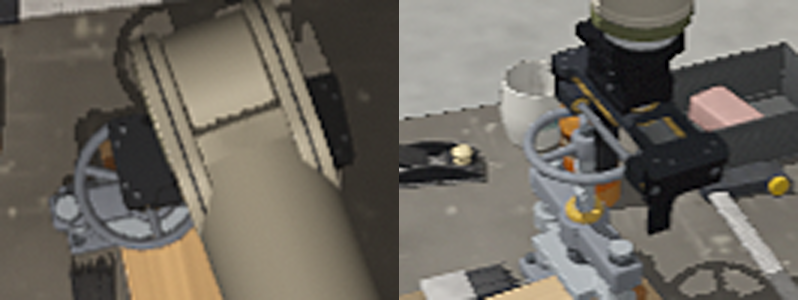

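Seen from the side, the wheel has risen about 11 px (about 39 mm). I'll push it 60° further, back off and lift out.

Emit:
{"method": "jog_arm", "body": {"plan": [[0.0145,-0.0068,-0.0017,0,0.087],[0.0237,-0.0199,-0.0033,0,0.087],[0.0237,-0.0199,-0.0033,0,0.087],[0.0183,-0.0106,-0.0033,0,0.087],[0.016,-0.009,-0.02,0,0.087],[0.016,-0.009,-0.05,0,0.087],[0.016,-0.009,-0.07,0,0.087],[-0.01,0.02,-0.07,0,0.087],[-0.04,0.05,-0.07,0,0.087],[-0.075,0.085,-0.07,0,0.087],[-0.11,0.12,-0.07,0,0.087],[-0.11,0.12,-0.07,0,0.087]]}}

```text
time: 6.6
ee_pos: [0.5527, -0.0924, 0.3104]
eef_rot: [0.996, 0.088, 0.001, 0.002]
ft_force: [0.3, -0.0, -0.7]
width: 0.087
grip_force: 0.0
```

Run:
```python
from h import *;from bench import r
print(goal(r,[.4196,-.236,.12],-.16))
t=r.camera("top");s=r.camera("side")
cv2.imwrite("pics/top1.png",t["img"][:,:,::-1]);cv2.imwrite("pics/side1.png",s["img"][:,:,::-1])
f=lambda im,x,y:cv2.resize(im[y:y+100,x:x+133,::-1],(399,300),interpolation=cv2.INTER_CUBIC)
g=lambda im,x,y:np.clip(f(im,x,y)*1.5,0,255).astype(np.uint8)
cv2.imwrite("pics/crop3.png",np.vstack([np.hstack([f(t["img"],190,150),f(s["img"],225,125)]),np.hstack([g(t["img"],320,195),g(s["img"],220,280)])]))
```

```text
t 6.6 pos [ 0.5527 -0.0924  0.3104] yaw 0.175 tiltz [ 0.0016 -0.0048 -1.    ] F [ 0.3313 -0.0233 -0.6621]
(array([-0.1562,  0.1172,  0.1909]), np.float64(0.335))
```

View pics/crop3.png

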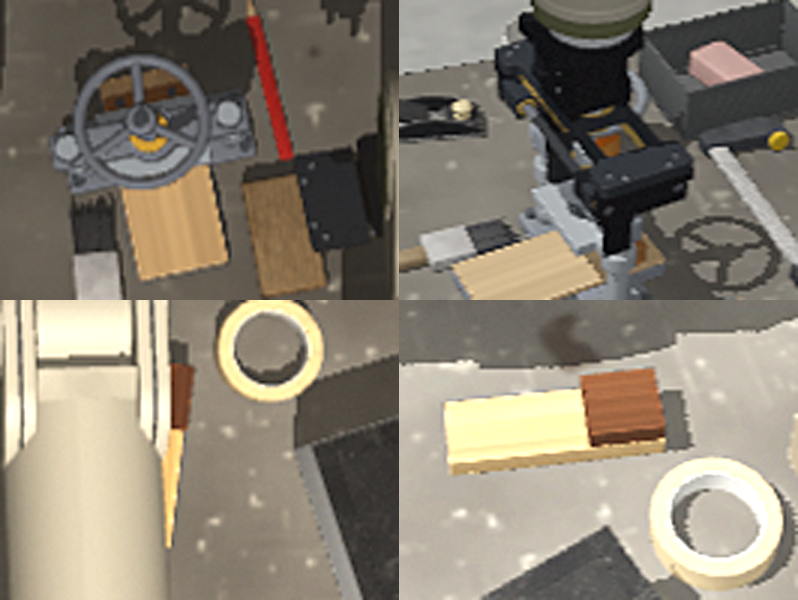

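The wheel is now higher, with its spokes near 0°, 120° and 240°, and the plate is well up. The rail is untouched and fully visible in the side view, so I'll go to it.

Emit:
{"method": "jog_arm", "body": {"plan": [[-0.03,0.024,0.02,0.08,0.087],[-0.06,0.047,0.05,0.16,0.087],[-0.09,0.07,0.085,0.24,0.087],[-0.12,0.094,0.12,0.335,0.087],[-0.156,0.117,0.15,0.335,0.087],[-0.156,0.117,0.18,0.335,0.087],[-0.156,0.117,0.19,0.335,0.087],[-0.156,0.117,0.19,0.335,0.087],[-0.156,0.117,0.19,0.335,0.087]]}}

```text
time: 7.6
ee_pos: [0.4259, -0.2271, 0.12]
eef_rot: [0.997, -0.073, 0.001, 0.0]
ft_force: [0.2, -0.1, -0.0]
width: 0.087
grip_force: 0.0
```

Run:
```python
from h import *;from bench import r
print(goal(r,[.4196,-.236,.025],-.16))
s=r.camera("side");t=r.camera("top")
# rail orange/walnut masks in side view
im=s["img"];hsv=cv2.cvtColor(im,cv2.COLOR_RGB2HSV)
m=((hsv[...,1]>90)&(hsv[...,0]<25)).astype(np.uint8);m[:275]=0;m[350:]=0;m[:,:220]=0;m[:,330:]=0
m=cv2.morphologyEx(m,cv2.MORPH_OPEN,np.ones((3,3)));c=max(cv2.findContours(m,0,2)[0],key=cv2.contourArea)
print(cv2.contourArea(c),cv2.approxPolyDP(c,2.5,True)[:,0].tolist())
p=[AX[0],AX[1]]
print("hub xy on z",[onz(t,190+(142.5+.5)/3-.5,150+(121.5)/3-.5,z)[:2] for z in(.22,.23,.24)])
```

```text
t 7.6 pos [ 0.4259 -0.2271  0.12  ] yaw -0.146 tiltz [ 0.0023 -0.0005 -1.    ] F [ 0.2456 -0.0924 -0.0497]
(array([-0.0052,  0.0097,  0.095 ]), np.float64(0.014))
1609.0 [[304, 303], [281, 305], [279, 310], [258, 314], [257, 319], [250, 319], [249, 315], [237, 316], [237, 335], [247, 337], [307, 330]]
hub xy on z [array([0.6226, 0.1338]), array([0.6215, 0.1331]), array([0.6203, 0.1323])]
```

Emit:
{"method": "jog_arm", "body": {"plan": [[-0.005,0.01,0.01,0.014,0.087],[-0.005,0.01,0.04,0.014,0.087],[-0.005,0.01,0.07,0.014,0.087],[-0.005,0.01,0.095,0.014,0.087],[-0.005,0.01,0.095,0.014,0.087],[-0.005,0.01,0.095,0.014,0.05],[-0.005,0.01,0.095,0.014,0.05],[-0.005,0.01,0.095,0.014,0.05],[-0.005,0.01,0.095,0.014,0.05],[-0.005,0.01,0.095,0.014,0.05],[-0.005,0.01,0.095,0.014,0.05]], "force": 50}}

```text
time: 8.8
ee_pos: [0.4175, -0.2371, 0.0233]
eef_rot: [0.997, -0.081, -0.0, -0.0]
ft_force: [-0.1, 0.9, 2.4]
width: 0.0595
grip_force: 49.8
```

```bash
python3 -c "
from h import *;from bench import r
print(goal(r,[.4196,-.236,.1],YAW))"
```

```text
t 8.8 pos [ 0.4175 -0.2371  0.0233] yaw -0.162 tiltz [-0.0001  0.0001 -1.    ] F [-0.1094  0.9278  2.3657]
(array([ 0.0019, -0.0014, -0.0767]), np.float64(-0.349))
```

Emit:
{"method": "jog_arm", "body": {"plan": [[0,0,-0.01,0,0.05],[0,0,-0.03,0,0.05],[0,0,-0.06,0,0.05],[0,0,-0.06,0,0.05]], "force": 60}}

```text
time: 9.2
ee_pos: [0.4194, -0.2382, 0.0871]
eef_rot: [0.997, -0.081, 0.002, 0.001]
ft_force: [1.0, -0.4, -2.6]
width: 0.0596
grip_force: 59.8
```

Run:
```python
from h import *;from bench import r
print(goal(r,[.4321,.0974,.083],YAW))
s=r.camera("side");cv2.imwrite("pics/side2.png",s["img"][280-60:400-20,200:360,::-1].repeat(3,0).repeat(3,1))
```

```text
t 9.2 pos [ 0.4194 -0.2382  0.0871] yaw -0.162 tiltz [ 0.0047 -0.0032 -1.    ] F [ 0.9596 -0.4229 -2.5868]
(array([-0.0417, -0.3333,  0.0031]), np.float64(-0.349))
```

View pics/side2.png

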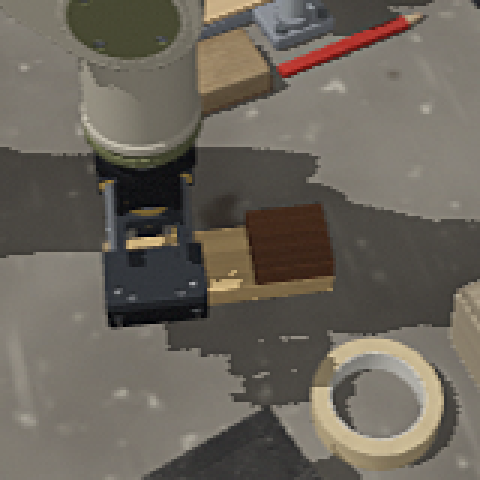

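The rail is held level, with its pad-end corners at crop (323,205) and (333,277).

Emit:
{"method": "jog_arm", "body": {"plan": [[-0.004,-0.03,0,-0.03,0.05],[-0.008,-0.065,0,-0.07,0.05],[-0.013,-0.1,0,-0.11,0.05],[-0.017,-0.135,0,-0.15,0.05],[-0.021,-0.17,0,-0.19,0.05],[-0.026,-0.205,0,-0.23,0.05],[-0.03,-0.24,0,-0.27,0.05],[-0.034,-0.275,0,-0.31,0.05],[-0.039,-0.31,0,-0.349,0.05],[-0.042,-0.333,0,-0.349,0.05],[-0.042,-0.333,0,-0.349,0.05],[-0.042,-0.333,0,-0.349,0.05]]}}

```text
time: 10.45
ee_pos: [0.4291, 0.0981, 0.0826]
eef_rot: [0.996, 0.094, -0.001, 0.0]
ft_force: [0.2, -0.1, -4.3]
width: 0.0595
grip_force: 59.8
```

Run:
```python
from h import *;from bench import r
print(goal(r,[.4321,.0974,.052],YAW))
t=r.camera("top");s=r.camera("side")
cv2.imwrite("pics/top2.png",t["img"][:,:,::-1]);cv2.imwrite("pics/side3.png",s["img"][:,:,::-1])
f=lambda im,x,y:cv2.resize(im[y:y+100,x:x+133,::-1],(399,300),interpolation=cv2.INTER_CUBIC)
cv2.imwrite("pics/crop4.png",np.hstack([f(t["img"],190,150),f(s["img"],225,145)]))
# pad-end distance from earlier held picture
a=[onz(s,200+(u-1)/3,220+(v-1)/3,.1035) for u,v in((323,205),(333,277))]
m=(a[0]+a[1])/2;print(a,m,np.linalg.norm(m[:2]-[.4194,-.2382]))
```

```text
t 10.45 pos [0.4291 0.0981 0.0826] yaw 0.188 tiltz [-0.0016 -0.0003 -1.    ] F [ 0.1545 -0.0866 -4.3002]
(array([0.0029, 0.0012, 0.0306]), np.float64(0.001))
[array([ 0.5663, -0.2305,  0.1035]), array([ 0.5515, -0.2995,  0.1035])] [ 0.5589 -0.265   0.1035] 0.1420602780100756
```

View pics/crop4.png

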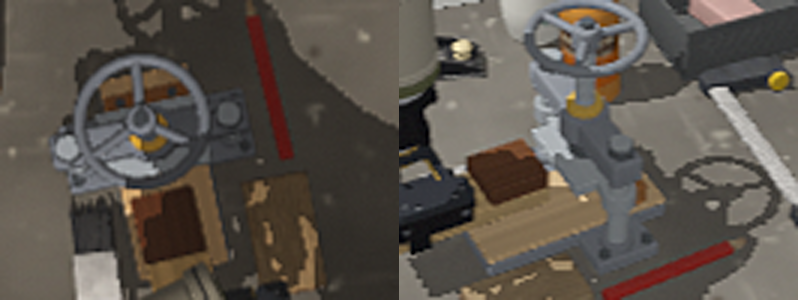

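The rail sits over the bed front with its pad at top crop (172,225), aligned with the bed, and the pad to grasp distance is confirmed at 142 mm. I'll lower it and slide it in.

Emit:
{"method": "jog_arm", "body": {"plan": [[0.003,0.001,0.015,0,0.05],[0.003,0.001,0.028,0,0.05],[0.005,0.001,0.032,0,0.05],[0.015,0.001,0.0325,0,0.05],[0.025,0.001,0.0325,0,0.05],[0.035,0.001,0.0325,0,0.05],[0.045,0.001,0.0325,0,0.05],[0.055,0.001,0.0325,0,0.05],[0.065,0.001,0.0325,0,0.05],[0.074,0.001,0.0325,0,0.05],[0.082,0.001,0.0325,0,0.05],[0.082,0.001,0.0325,0,0.05]]}}

```text
time: 11.75
ee_pos: [0.5116, 0.1127, 0.0509]
eef_rot: [0.996, 0.093, 0.0, -0.0]
ft_force: [-0.1, -0.6, -3.3]
width: 0.0595
grip_force: 59.8
```

Run:
```python
from h import *;from bench import r
print(goal(r,[.5166,.1134,.0485],YAW))
```

```text
t 11.75 pos [0.5116 0.1127 0.0509] yaw 0.187 tiltz [ 0.0005  0.0005 -1.    ] F [-0.0968 -0.6439 -3.2721]
(array([0.005 , 0.0003, 0.0024]), np.float64(-0.0))
```

Emit:
{"method": "jog_arm", "body": {"plan": [[0.002,0,0.001,0,0.05],[0.004,0,0.002,0,0.05],[0.005,0,0.002,0,0.05],[0.005,0,0.002,0,0.05]]}}

```text
time: 12.15
ee_pos: [0.5156, 0.1134, 0.0489]
eef_rot: [0.996, 0.093, 0.0, 0.0]
ft_force: [0.4, -0.4, -2.2]
width: 0.0596
grip_force: 59.8
```

Emit:
{"method": "jog_arm", "body": {"plan": [[0.001,0,0,0,0.05],[0.002,0,0,0,0.05],[0.002,0,0,0,0.05]]}}

```text
time: 12.45
ee_pos: [0.516, 0.1135, 0.0484]
eef_rot: [0.996, 0.093, -0.002, 0.0]
ft_force: [-8.6, -1.6, 2.6]
width: 0.0599
grip_force: 59.8
```

Emit:
{"method": "jog_arm", "body": {"plan": [[0.001,0,0.0005,0,0.05],[0.002,0,0.001,0,0.05],[0.002,0,0.001,0,0.05]]}}

```text
time: 12.75
ee_pos: [0.5161, 0.1135, 0.0483]
eef_rot: [0.996, 0.093, -0.004, 0.001]
ft_force: [-23.8, -6.1, 27.2]
width: 0.0595
grip_force: 59.8
```

Emit:
{"method": "jog_arm", "body": {"plan": [[0,0,0,0,0.072],[0,0,0,0,0.072],[0,0,0,0,0.072],[0,0,-0.01,0,0.072],[0,0,-0.04,0,0.072],[-0.03,0,-0.08,0,0.072],[-0.06,0,-0.11,0,0.072],[-0.06,0,-0.11,0,0.072]], "force": 20}}

```text
time: 13.55
ee_pos: [0.4604, 0.1034, 0.1624]
eef_rot: [0.996, 0.094, 0.003, 0.001]
ft_force: [0.7, -0.4, 0.0]
width: 0.072
grip_force: 0.0
```

Run:
```python
from h import *;from bench import r
t=r.camera("top");s=r.camera("side")
f=lambda im,x,y,k:cv2.resize(im[y:y+100,x:x+100,::-1],(400,400),interpolation=cv2.INTER_CUBIC)
cv2.imwrite("pics/crop5.png",np.hstack([f(t["img"],200,160,1),f(s["img"],230,145,1)]))
```

```text
(no output)
```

View pics/crop5.png

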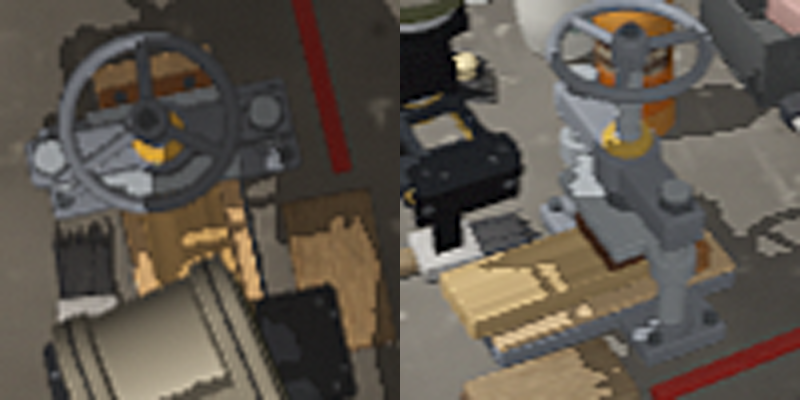

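The rail lies flat on the bed against the stop, with the pad under the raised plate, and the bed strip shows evenly along its side. Spokes are now at about 5°, 125° and 245°.

Emit:
{"method": "jog_arm", "body": {"plan": [[0,0.01,-0.04,0,0.087],[0,0.02,-0.09,0,0.087],[0,0.04,-0.13,0,0.087],[0.02,0.06,-0.138,0,0.087],[0.06,0.07,-0.138,0,0.087],[0.1,0.07,-0.138,0,0.087],[0.14,0.072,-0.138,0,0.087],[0.16,0.073,-0.138,0,0.087],[0.16,0.073,-0.138,0,0.087],[0.16,0.073,-0.138,0,0.087]]}}

```text
time: 14.65
ee_pos: [0.6315, 0.0613, 0.2938]
eef_rot: [0.996, 0.093, -0.001, -0.001]
ft_force: [-0.4, -0.4, -0.1]
width: 0.087
grip_force: 0.0
```

Run:
```python
from h import *;from bench import r
print(goal(r,wheelpos(305,.24),YAW))
```

```text
t 14.65 pos [0.6315 0.0613 0.2938] yaw 0.187 tiltz [-0.003   0.0009 -1.    ] F [-0.3968 -0.383  -0.0907]
(array([0.0158, 0.0068, 0.0538]), np.float64(0.0))
```

Emit:
{"method": "jog_arm", "body": {"plan": [[0.01,0.004,0,0,0.087],[0.016,0.007,0.0,0,0.087],[0.016,0.007,0.02,0,0.087],[0.016,0.007,0.04,0,0.087],[0.016,0.007,0.054,0,0.087],[0.016,0.007,0.054,0,0.087],[0.0034,0.0097,0.054,0,0.087],[-0.0097,0.0068,0.055,0,0.087],[-0.0203,-0.0014,0.0565,0,0.087],[-0.0265,-0.0133,0.058,0,0.087],[-0.0271,-0.0267,0.059,0,0.087],[-0.0271,-0.0267,0.059,0,0.087]]}}

```text
time: 15.85
ee_pos: [0.5991, 0.0842, 0.2371]
eef_rot: [0.996, 0.095, -0.0, 0.0]
ft_force: [-0.5, -1.8, -0.3]
width: 0.0872
grip_force: 0.9
```

Run:
```python
from h import *;from bench import r
print(goal(r,wheelpos(180.7,.235),YAW))
```

```text
t 15.85 pos [0.5991 0.0842 0.2371] yaw 0.19 tiltz [-0.0001 -0.0003 -1.    ] F [-0.5055 -1.8357 -0.3239]
(array([-0.0001,  0.0016,  0.0021]), np.float64(0.003))
```

Emit:
{"method": "jog_arm", "body": {"plan": [[0.0051,-0.0124,0.0014,0,0.087],[0.015,-0.0214,0.0028,0,0.087],[0.0278,-0.0255,0.0042,0,0.087],[0.0411,-0.0237,0.0056,0,0.087],[0.0524,-0.0165,0.007,0,0.087],[0.0524,-0.0165,0.007,0,0.087]]}}

```text
time: 16.45
ee_pos: [0.6487, 0.1082, 0.2287]
eef_rot: [0.996, 0.093, -0.001, -0.0]
ft_force: [-0.8, -0.7, -0.6]
width: 0.0866
grip_force: 0.0
```

Emit:
{"method": "jog_arm", "body": {"plan": [[0.0035,0.0041,0.0005,0,0.087],[0.0062,0.0088,0.001,0,0.087],[0.0062,0.0088,0.001,0,0.087]]}}

```text
time: 16.75
ee_pos: [0.6552, 0.1017, 0.2288]
eef_rot: [0.996, 0.094, -0.001, -0.001]
ft_force: [-5.4, 5.3, 0.4]
width: 0.0872
grip_force: 3.0
```

Emit:
{"method": "jog_arm", "body": {"plan": [[0.0018,0.0051,0.0005,0,0.087],[0.0018,0.0051,0.0005,0,0.087]]}}

```text
time: 16.95
ee_pos: [0.6572, 0.0984, 0.2284]
eef_rot: [0.996, 0.095, -0.001, -0.002]
ft_force: [-6.9, 7.5, 1.1]
width: 0.0868
grip_force: 4.5
```

Emit:
{"method": "jog_arm", "body": {"plan": [[0.001,0.0053,0,0,0.087],[0.001,0.0053,0,0,0.087]]}}

```text
time: 17.15
ee_pos: [0.6584, 0.095, 0.2282]
eef_rot: [0.995, 0.096, -0.002, -0.003]
ft_force: [-9.3, 12.8, -1.0]
width: 0.0872
grip_force: 7.1
```

Emit:
{"method": "jog_arm", "body": {"plan": [[0,0.0054,0.0005,0,0.087],[0,0.0054,0.0005,0,0.087]]}}

```text
time: 17.35
ee_pos: [0.6591, 0.0918, 0.2279]
eef_rot: [0.995, 0.096, -0.001, -0.004]
ft_force: [-9.5, 18.5, 0.4]
width: 0.0869
grip_force: 9.6
```

Resistance rose steeply to about 20 N at the expected angle, so the press is clamped. I'll back off, lift out and check.

Emit:
{"method": "jog_arm", "body": {"plan": [[0,-0.0054,-0.0005,0,0.087],[-0.001,-0.0107,0,0,0.087],[-0.0025,-0.016,0,0,0.087],[-0.0025,-0.016,-0.02,0,0.087],[-0.0025,-0.016,-0.05,0,0.087],[-0.0025,-0.016,-0.08,0,0.087],[-0.0025,0.02,-0.09,0,0.087],[-0.0025,0.06,-0.09,0,0.087],[-0.0025,0.1,-0.09,0,0.087],[-0.0025,0.145,-0.09,0,0.087],[-0.0025,0.19,-0.09,0,0.087],[-0.0025,0.235,-0.09,0,0.087]]}}

```text
time: 18.55
ee_pos: [0.7027, -0.1484, 0.3185]
eef_rot: [0.996, 0.093, 0.0, 0.001]
ft_force: [1.0, 0.4, 0.3]
width: 0.0873
grip_force: 0.0
```

Run:
```python
from h import *;from bench import r
t=r.camera("top");s=r.camera("side")
f=lambda im,x,y,k:cv2.resize(im[y:y+100,x:x+100,::-1],(400,400),interpolation=cv2.INTER_CUBIC)
cv2.imwrite("pics/crop6.png",np.hstack([f(t["img"],200,160,1),f(s["img"],230,145,1)]))
```

```text
(no output)
```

View pics/crop6.png

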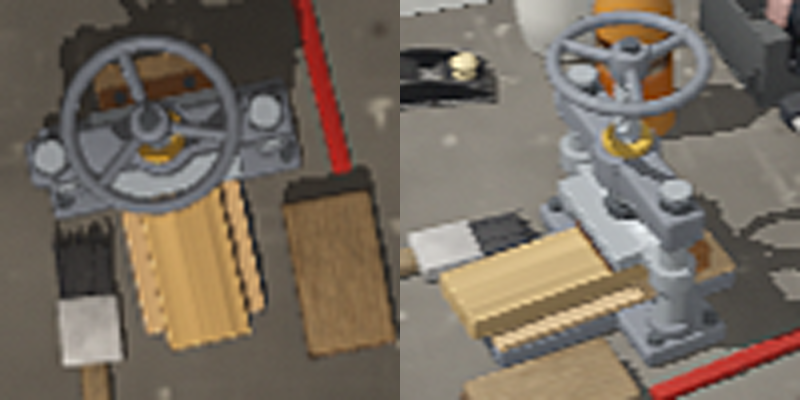

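The pad is clamped under the plate. The rail's tail corners are at top crop (170,349) and (250,331), with a strip of bed showing on both sides. I'll check the numbers.

Run:
```python
from h import *;from bench import r
t=r.camera("top");s=r.camera("side")
R=np.array([[np.cos(YAW),np.sin(YAW)],[-np.sin(YAW),np.cos(YAW)]])
T=lambda x,y:(200+(x+.5)/4-.5,160+(y+.5)/4-.5)
S=lambda x,y:(230+(x-400+.5)/4-.5,145+(y+.5)/4-.5)
for n,p,z in(("tailL",(170,350),.045),("tailR",(250,331),.045),("L2",(145,215),.045),("R2",(226,190),.045),("bedL",(147,334),.025),("bedR",(263,311),.025),("bedL2",(124,215),.025),("bedR2",(241,185),.025)):
    print(n,R@(onz(t,*T(*p),z)[:2]-AX))
for n,p in(("tailL",(440,277)),("tailR",(476,322))): print("side",n,R@(onz(s,*S(*p),.045)[:2]-AX))
print(r.read_state()["time"])
```

```text
tailL [-0.1435  0.0292]
tailR [-0.1422 -0.0309]
L2 [-0.0427  0.027 ]
R2 [-0.0371 -0.0351]
bedL [-0.128   0.0447]
bedR [-0.1293 -0.0429]
bedL2 [-0.0378  0.0435]
bedR2 [-0.0341 -0.0463]
side tailL [-0.1444  0.0272]
side tailR [-0.1396 -0.029 ]
18.75
```

```bash
python3 -c "
from bench import r
print(r.close_job())"
```

```text
the job is handed in; nothing more can be done
None
```

I handed the job in at about 19 s: the rail is on the press bed pad up, against the stop and centred to about 2 mm, and the plate is clamped on the pad with about a 20 N push on the spoke (no verdict came back).

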